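# Zero the indexing head and hold the keyed shaft home in its hub

### The job

First turn the dial of the indexing head by its knurled hub until its pointer stands at the zero mark on the base. Then take the keyed shaft out of the wooden stand, push it into the hub, turning it until the key slips into the keyway, and keep pushing until its shoulder sits down on the hub against the spring, with the dial still at zero. Finish holding it there, gripped and pressed fully home, ready for the set screw (let go and the spring lifts it out again), and leave the other things on the bench where they lie.

Things in the scene. Friction and masses are not known exactly. Their poses are not given: they have to be found in the camera images.
- head: fixed base of the indexing head: dark steel disc 100 mm across, 14 mm thick, with two bolted lugs left and right (to 68 mm from its centre). Origin at the centre of its underside, z up; the dial turns about this axis. White ticks 15 degrees apart on its rim; the zero tick, longest and widest, with a small steel block (10 mm wide, 2 mm proud) at its outer end, is on its -x side.
- dial (a joint): turn of the dial (rad): 0 with the pointer at the zero mark, growing counter-clockwise from above; starts at 0.45 to 1.35, stops at -1.7 and 1.7, stays where left (0.3 N m friction). An aluminium disc 68 mm across (14.5 to 20 mm above the bench) carries the hub, a knurled steel cylinder 50 mm across, 20 to 62 mm above the bench, to be gripped from above across its 50 mm.
- pointer (a point): outer tip of the dial's dark raised pointer, 36 mm out from the axis, 21.5 mm above the bench (the pointer stands 2.5 mm above the disc). The dial's -x axis points at it, so at zero the dial's axes are those of the base.
- zero_mark (a point): middle of the zero tick on the base, 42.5 mm from the axis
- hub_mouth (a point): centre of the hub's top face, 62 mm above the bench; its axes are the dial's. Here opens the vertical bore, 18 mm across, 42 mm deep, with a keyway 8 mm wide that reaches 13.8 mm from the axis, full depth, on the pointer's side (the dial's -x). Edges have a 1.3 mm chamfer. A small black set screw is on the hub's side.
- ejector (a joint): downward travel (m) of the sprung ejector pin in the bore: 0 at rest, stop at 0.0135. At rest its top lies 28 mm below the hub's face and resists with 4 N; with the shaft fully home it is down 12 mm and resists with 8 N.
- stand: fixed wooden stand: foot 84 x 84 x 8 mm, block 60 x 60 mm, its top 50 mm above the bench, with a 28 mm round hole in the middle where the shaft stands upright and can turn freely. Origin at the centre of its underside.
- shaft: loose steel shaft, about 0.16 kg, upright in the stand; origin at the centre of its lower end, z up along it. Stem 16 mm across, z = 0 to 40 mm; key 5 mm wide on its -x side, reaching 12 mm from the axis, z = 6 to 38 mm: the first 6 mm of stem enter the bore in any turn, then the key rests on the hub's face until it meets the keyway. Head: see head_top.
- shoulder (a point): centre of the underside of the shaft's head, 40 mm above its lower end; fully home it rests on the hub's face
- head_top (a point): centre of the flat top of the shaft's head, 80 mm above its lower end. The head, to be gripped, is a round knurled knob 34 mm across, z = 40 to 80 mm. A raised dark rib (5 mm wide, 3 mm high) on its top runs from the centre to the rim on the key's side and so shows where the key is: in the stand within 1.4 rad of the base's zero direction.
- scriber: scriber with a wooden handle, 135 mm long, 12 mm thick, lying near the front edge of the bench, right; to be left alone. Origin at the centre of its underside.
- small_cap: small round brass-coloured cap, 31 mm across, 10 mm high, behind the indexing head; to be left alone. Origin at the centre of its underside.
- pliers: flat-nosed pliers, 130 mm long, 10 mm thick, lying near the front edge of the bench, left; to be left alone. Origin at the centre of its underside.
- silver_ring: plain finger ring, 21 mm across, 8 mm high, behind the wooden stand; to be left alone. Origin at the centre of its underside.
- steel_block: steel doming cube, 34 mm, toward the back left; to be left alone. Origin at the centre of its underside.
- tin: flat round black tin, 66 mm across, 18 mm high, toward the back left; to be left alone. Origin at the centre of its underside.
Things that resemble listed ones, but are neither listed nor needed, are in the scene too. Leave any orange look-alike of the shaft alone.

How it is judged:
On the way, in this order (a step that is already met when the one before it is completed fails the run):
1. the dial's pointer stands at the zero mark (value of joint dial between -0.09 and 0.09 rad), for 0.3 s.
2. the shaft is in the hub with its key in the keyway and its shoulder on the hub's face (z of shoulder in the frame of hub_mouth below 0.0025 m and horizontal distance between shoulder and hub_mouth below 0.003 m and angle between shaft's own z axis and vertical below 0.08 rad), for 0.2 s.
At the end, for the whole second after the job is handed in: The robot still grips or presses the shaft (over 2 N) and holds it still and upright (within 0.08 rad) in the hub, its shoulder within 2.5 mm of the hub's face and within 3 mm of its axis, the ejector pushed down more than 9 mm, and the dial within 0.14 rad of zero (all of step 2 and value of joint dial between -0.14 and 0.14 rad and value of joint ejector above 0.009 m and contact force between the fingers and shaft above 2 N and linear speed of shaft below 0.02 m/s); the arm keeps its last pose, push and grip.
It fails at once if one of the other loose things on the bench is moved more than 3 cm (distance of any of scriber, small_cap, pliers, silver_ring, steel_block, tin from where it was at the start of the episode above 0.03 m).
It also fails if it takes over 58 s, if anything falls off the work surface, if the arm or the gripper's body presses on something with over 40 N, if the wrist force passes 120 N, or if a joint passes its speed limit or range.

### The arm

A 6-joint arm with a two-finger parallel gripper is mounted at the origin on a cart in front of the work surface, level with it; the furniture and walls round the work are solid. World frame = base frame: x ahead of the robot, y to its left, z up, the work surface at z = 0. Lengths are in m, angles in rad, forces in N, time in s.
With the tool pointing down it reaches from about 0.35 to 0.725 m from the base axis. Payload 4.3 kg.
Tool frame: the origin (TCP) lies at the very end of the fingers, on their centre line; the grasp point (between the pads) lies behind it (arm.grip_point_offset is the z of the grasp point in the tool frame, in m); z points along the fingers, y is the line along which they close (so a half turn about z gives the same grasp; the last joint's range is limited). The gripper opens to 85 mm and grips with 20 to 120 N. Pads are 22 mm wide; open, the fingers measure 114 mm over their backs; the gripper's body (76 mm by 85 mm) begins 54 mm behind the grasp point. The pads swing forward as they close: fully open they stand 13 mm farther back than shut.
Start: joints at [1.146, 0.377, 0.081, 1.274, 0, 1.46], TCP at [0.178, 0.547, 0.231] pointing down, gripper open.
Joint ranges: [-2.72, 2.72], [-0.84, 1.66], [-1.02, 1.22], [-1.77, 2.12], [-1.37, 1.28], [-3.14, 3.14]. Speed limits (rad/s): [2.57, 2.57, 3.14, 3.14, 3.14, 3.14].

### API

Orientations are given as a rotation vector (axis times angle).
In Python, from plant import arm, optics, job gives the robot as it stands. The module is installed in compiled form; this text tells all that it offers.
- The arm moves only by the tool arm_command, never from a script. Its argument "moves" is a list that holds one entry, the list of rows, each a list of 6 numbers: the shift along the tool's x, y, z in m, then the turn, a rotation vector about the tool's x, y, z in degrees. A call has 1 to 20 rows; each row is the pose to reach, as a shift and turn from the pose commanded when the call began, along the tool's axes at that moment; what a row does not reach only later rows make up. A row lasts 1/8 s, in which the tool goes at most 62.5 mm and 10.7 degrees, less where a joint would pass 70% of its speed; a pose out of reach is approached as far as the arm can. A call with a gripper value outside its range is refused whole. "jaw" is the closure in counts, from 0 (fully open) to 255 (shut), set as the call begins (left out, the last holds). The fingers move at their own pace and stop on an object; the grip force is fixed at half the most. Time passes only in rows, so rows that repeat a pose let the fingers close. It gives the time, the measured TCP pose, the force, the opening and the grip force at its end, in the units of the state.
- arm.get_state(): the state, without advancing time (a new reading comes with each control period).
- optics.camera(name): name is "scene" or "top"; returns the picture (384x512x3 uint8, blue, green, red); there is no depth.
- optics.calibration(name): a dict with "vertical_fov" (degrees; the focal length in pixels is half the picture's height over the tangent of half this angle, whatever the lens; pixels are square), "cx", "cy" (the principal point, pixels), "dist_coeffs" ([k1, k2, p1, p2, k3] as OpenCV has them; the pictures are not rectified), "xyz" and "rotation" of the camera in the world. Camera axes: x right, y up, looking along -z (the intrinsics and any distortion apply to the point x, -y, -z); pixel columns grow to the right and rows downward; lengths in m; the calibration is good to about 2 mm. A picture is of the moment at which its call begins. calibration takes no time and is no camera call.
- job.sign_off(): hands the job in; it is judged then, once.
The state is a dict: "t": time; "joint_positions": joint angles; "qvel": joint speeds; "effort": joint torques, N m; "tcp_pos": TCP position; "eef_rot": TCP orientation; "ft_force": force on the tool from outside, world axes, zero at the start; "torque": the same for the moment, N m; "opening": opening from 0.0 (shut) to 1.0 (fully open); "gripper_force": force on a finger pad.
Only numpy, scipy, OpenCV 4.12 (cv2) and the standard library are available. Lean on these libraries where they do the work, as an engineer would, in place of code of your own. Each camera call takes 0.05 s, during which the arm holds its last target. There are 200 camera calls.

## Working session

There is one attempt and no reset: what is moved stays moved. The work goes in short steps, Python scripts to look and compute and a tool call to move; the robot and the scene stay as the last step left them, time stands still between calls to the robot, and variables do not carry over. Pictures are saved under pics/ and viewed, at most 10 in all, crops included, and the job is handed in when it is done.

Besides the shell and the picture viewer there is one more tool, called after "Request:" in YAML: its name, and indented under it one key for each argument. arm_command: Moves the arm, as the interface text tells. Its arguments: {"type":"object","properties":{"moves":{"type":"array","items":{"type":"array","items":{"type":"array","items":{"type":"number"}}}},"jaw":{"type":"number"}},"required":["moves"]}

```bash
mkdir -p pics
python3 - <<'E'
from plant import arm, optics, job
import cv2
for n in("scene","top"):
    cv2.imwrite(f"pics/{n}0.png",cv2.resize(optics.camera(n),(800,600),interpolation=cv2.INTER_CUBIC)); print(n,optics.calibration(n))
s=arm.get_state(); print(s, arm.grip_point_offset)
E
```

```text
scene {'vertical_fov': 48.339940240550696, 'cx': 255.2916277929692, 'cy': 197.37279980030388, 'dist_coeffs': array([-0.00186545,  0.        ,  0.        ,  0.        ,  0.        ]), 'xyz': array([-0.57949044,  0.26582077,  0.69374663]), 'rotation': array([ 0.74581682, -0.97744199, -1.63696404])}
top {'vertical_fov': 46.547008426749045, 'cx': 251.74013224226414, 'cy': 183.12335012120928, 'dist_coeffs': array([-0.174317,  0.      ,  0.      ,  0.      ,  0.      ]), 'xyz': array([ 0.3179513 , -0.0363659 ,  1.51575238]), 'rotation': array([ 0.10256726, -0.10594599, -1.54792228])}
{'t': 0.1, 'joint_positions': array([1.14572593e+00, 3.78017153e-01, 7.97787646e-02, 1.27439364e+00,
       2.66995699e-05, 1.46048169e+00]), 'qvel': array([-0.00042664, -0.00223098,  0.00120432, -0.00029393,  0.00146436,
        0.00076148]), 'effort': array([ 9.33280826e-04, -4.64694214e+01,  2.70581621e+01,  1.20300121e-02,
       -1.50389392e-04, -8.37067290e-06]), 'tcp_pos': array([0.17776592, 0.54622457, 0.23044626]), 'eef_rot': array([-4.92298501e-01, -3.10226152e+00,  2.76926277e-03]), 'ft_force': array([-0.72627889,  0.76562526, -0.01528713]), 'torque': array([-0.02977432, -0.03088272, -0.02948146]), 'gripper_force': 0.0, 'opening': 1.0011783322424785} -0.0187
```

View pics/top0.png

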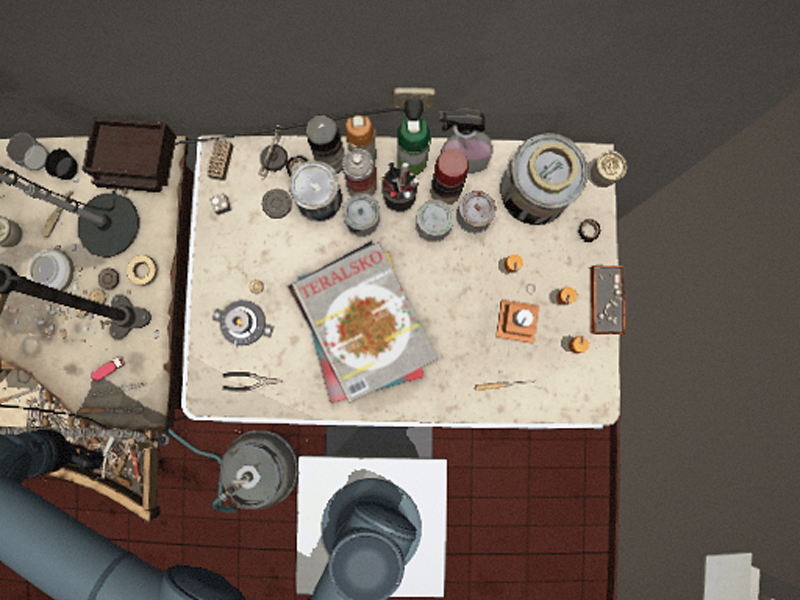

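View pics/scene0.png

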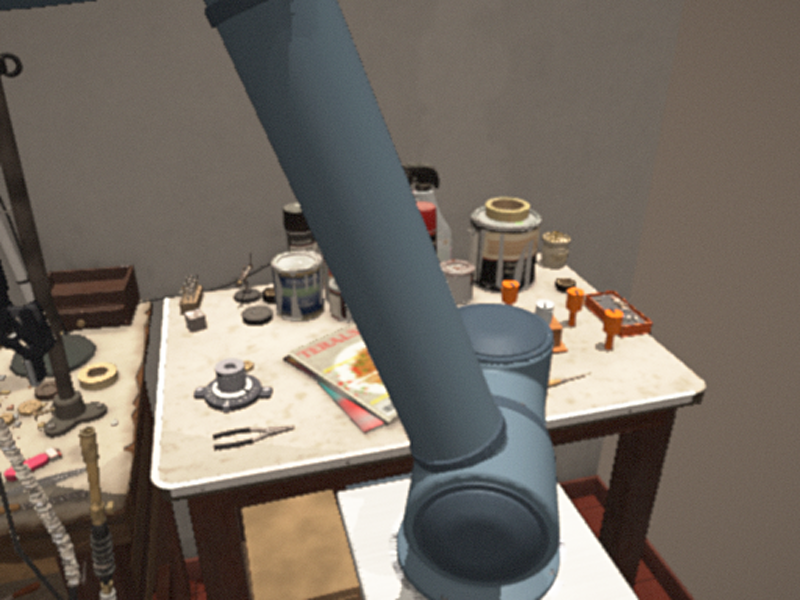

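The top view shows the head at view px (242,323) and the steel shaft in its wooden stand at (524,317). The orange look-alikes at (513,263), (567,295) and (578,344) are not the shaft: they are orange and have no stand. I'll confirm this in a crop.

```bash
cat > h.py <<'E'
import numpy as np, cv2
from scipy.spatial.transform import Rotation as R
from plant import arm, optics, job
def cal(n):
    c=optics.calibration(n); f=192/np.tan(np.radians(c["vertical_fov"])/2)
    return np.array([[f,0,c["cx"]],[0,f,c["cy"]],[0,0,1]]),c["dist_coeffs"],R.from_rotvec(c["rotation"]).as_matrix(),c["xyz"]
def p2w(n,uv,z):
    K,d,M,x=cal(n); q=cv2.undistortPoints(np.array([[uv]],float),K,d)[0,0]
    r=M@[q[0],-q[1],-1]; return x+r*(z-x[2])/r[2]
def w2p(n,P):
    K,d,M,x=cal(n); Q=(np.atleast_2d(P)-x)@M*[1,-1,-1]
    return cv2.projectPoints(Q,np.zeros(3),np.zeros(3),K,d)[0][:,0]
def crop(im,u,v,w,h,s): return cv2.resize(im[v:v+h,u:u+w],None,fx=s,fy=s,interpolation=cv2.INTER_CUBIC)
E
python3 - <<'E'
from h import *
im=optics.camera("top")
cv2.imwrite("pics/c1.png",np.hstack([crop(im,130,180,50,52,8),crop(im,309,180,50,52,8)]))
print(p2w("top",(155,207),.062),p2w("top",(335,203),.088))
E
```

```text
[0.42689151 0.27896023 0.062     ] [ 0.4499457  -0.30776746  0.088     ]
```

View pics/c1.png

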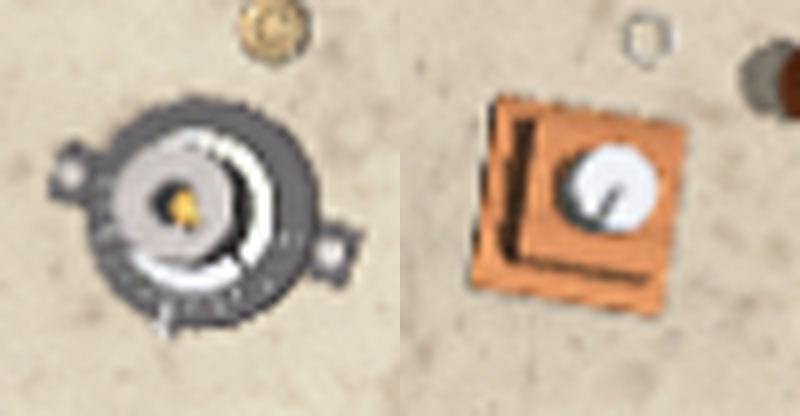

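The right crop shows the steel shaft in the stand, with its head at (616,188) and the rib pointing to (603,218). The left crop shows the hub top at (173,206), lugs at (72,173) and (333,253), the zero block at (167,320), and what looks like the pointer at about (240,262).

Run:
```python
from h import *
def c(u0,x,y,z): return p2w("top",(u0+(x+.5)/8-.5,180+(y+.5)/8-.5),z)
L=c(130,72,173,.014);Rr=c(130,333,253,.014);hub=c(130,173,206,.062);Z=c(130,167,322,.014);P=c(130,240,264,.0205)
print("lugmid",(L+Rr)/2,np.linalg.norm(L-Rr),"hub",hub)
for e in(113,233):print(c(130,e,206,.062))
C=(hub+(L+Rr)/2)/2
a=lambda v:np.degrees(np.arctan2(v[1],v[0]))
print("base yaw lugs",a(L-Rr)-90,"zero",a(C-Z),"r",np.linalg.norm((Z-C)[:2]),"dial dir",a(C-P),np.linalg.norm((P-C)[:2]))
def s(x,y,z):return c(309,x,y,z)
# stand corners z=.008 (foot) in crop
K=[s(x-400,y,.008) for x,y in((498,95),(688,125),(660,318),(470,288))]
print("stand",np.mean(K,0),[np.linalg.norm(K[i]-K[i-1]) for i in range(4)])
for z in(.08,.088,.1): print(s(616-400,188,z),[s(x-400,188,z)[1] for x in (572,660)])
H=s(216,188,.09);T=s(203,219,.09);print("rib (-x axis yaw)",a(H-T))
# scene
print(cv2.cvtColor(np.uint8([[[0,0,0]]]),6).shape)
im=optics.camera("scene")
cv2.imwrite("pics/s1.png",np.hstack([crop(im,115,215,64,52,6),crop(im,315,175,64,52,6)]))
```

```text
lugmid [0.43328365 0.29024957 0.014     ] 0.11842358745585797 hub [0.43214354 0.29196789 0.062     ]
[0.43152333 0.31714142 0.062     ]
[0.43275326 0.26689672 0.062     ]
base yaw lugs -15.330043889230282 zero -14.663381152389373 r 0.04769468664579212 dial dir 42.8616447599849 0.028847667915734312
stand [ 0.44908458 -0.30908927  0.008     ] [np.float64(0.0834840520889763), np.float64(0.0829703168789969), np.float64(0.08370492382618883), np.float64(0.08241211064052599)]
[ 0.45051381 -0.3111393   0.08      ] [np.float64(-0.29305653279070343), np.float64(-0.3292693454379674)]
[ 0.44977517 -0.30960827  0.088     ] [np.float64(-0.29162625480315735), np.float64(-0.3276372899675963)]
[ 0.44866722 -0.30731172  0.1       ] [np.float64(-0.2894808378218383), np.float64(-0.32518920676203966)]
rib (-x axis yaw) -22.864300434312707
(1, 1)
```

View pics/s1.png

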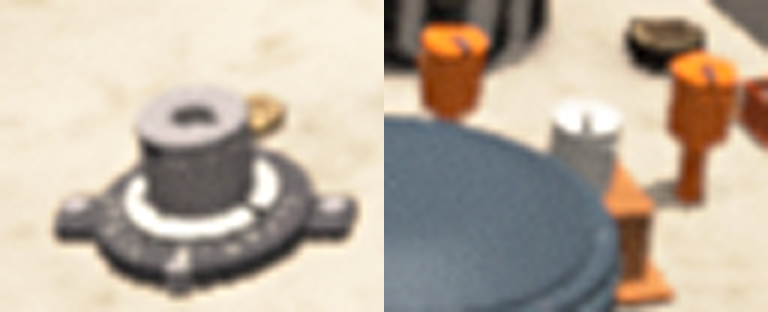

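```bash
cat >> h.py <<'E'
def tool():
    s=arm.get_state(); return s,s["tcp_pos"],R.from_rotvec(s["eef_rot"]).as_matrix()
def yawy(): # world yaw of tool y axis (deg)
    _,_,M=tool(); return np.degrees(np.arctan2(M[1,1],M[0,1]))
def to(p,yaw):
    """shift in tool axes (mm), turn about tool (deg) to reach p with tool straight down and y axis at yaw"""
    s,q,M=tool(); y=np.radians(yaw); Y=np.array([np.cos(y),np.sin(y),0]); z=np.array([0,0,-1.])
    G=np.c_[np.cross(Y,z),Y,z]; return np.round(M.T@(np.array(p)-q)*1e3,1),np.round(R.from_matrix(M.T@G).as_rotvec(degrees=True),1)
E
python3 - <<'E'
from h import *
def tri(a,b):
    from scipy.optimize import least_squares
    f=lambda P:np.r_[w2p("top",P)[0]-a,w2p("scene",P)[0]-b]
    r=least_squares(f,[.45,0,.05]);return r.x,r.cost
g=lambda u0,v0,x,y,s:(u0+(x+.5)/s-.5,v0+(y+.5)/s-.5)
print("hub",tri(g(130,180,173,206,8),g(115,215,193,117,6)))
print("shaft",tri(g(309,180,216,188,8),g(315,175,204,119,6)))
print("ptr",tri(g(130,180,240,264,8),g(115,215,260,209,6)))
s,q,M=tool();print(np.round(M,3),yawy())
for y in(-15,0,15,45,60,75):print(y,to((.4325,.291,.13),y))
E
```

```text
hub (array([0.43221641, 0.29190215, 0.06027336]), np.float64(0.015333494321281036))
shaft (array([ 0.44981531, -0.30972985,  0.08746867]), np.float64(4.166305637452361e-05))
ptr (array([0.41122615, 0.26920556, 0.02024153]), np.float64(0.38366194759472316))
[[-0.951  0.31  -0.001]
 [ 0.31   0.951 -0.001]
 [ 0.    -0.001 -1.   ]] 71.9623278061849
-15 (array([-321.2, -163.9,  100.9]), array([-0.1,  0. , 87. ]))
0 (array([-321.2, -163.9,  100.9]), array([-0.1,  0. , 72. ]))
15 (array([-321.2, -163.9,  100.9]), array([-0.1,  0. , 57. ]))
45 (array([-321.2, -163.9,  100.9]), array([-0.1,  0. , 27. ]))
60 (array([-321.2, -163.9,  100.9]), array([-0.1,  0. , 12. ]))
75 (array([-321.2, -163.9,  100.9]), array([-0.1, -0. , -3. ]))
```

Request:
arm_command:
  moves:
    - [[-0.05,-0.025,0.015,0,0,0],[-0.1,-0.05,0.03,0,0,0],[-0.15,-0.075,0.045,0,0,0],[-0.2,-0.1,0.06,0,0,0],[-0.25,-0.13,0.08,0,0,0],[-0.3,-0.15,0.095,0,0,0],[-0.321,-0.1635,0.1,0,0,0],[-0.321,-0.1635,0.1,0,0,0],[-0.321,-0.1635,0.1,0,0,0],[-0.321,-0.1635,0.1,0,0,0]]
  jaw: 0

```text
t: 1.45
tcp_pos: [0.432, 0.2929, 0.1316]
eef_rot: [0.49, 3.103, 0.001]
ft_force: [-0.2, -0.1, -0.1]
opening: 0.997
gripper_force: 0.0
```

Run:
```python
from h import *
s,q,M=tool();print(q,yawy(),np.degrees(s["joint_positions"]),s["t"]);print(to((.4323,.2915,.033),72))
```

```text
[0.43200339 0.29290621 0.13163439] 72.06673566195413 [ 2.71594741e+01  1.84978643e+01 -1.50583007e+01  5.64186008e+01
  2.10548930e-02  4.50927439e+01] 1.45
(array([-0.7, -1.3, 98.6]), array([0. , 0. , 0.1]))
```

Request:
arm_command:
  moves:
    - [[-0.0007,-0.0013,0.03,0,0,0],[-0.0007,-0.0013,0.06,0,0,0],[-0.0007,-0.0013,0.085,0,0,0],[-0.0007,-0.0013,0.098,0,0,0],[-0.0007,-0.0013,0.098,0,0,0]]

```text
t: 2.08
tcp_pos: [0.432, 0.2907, 0.0329]
eef_rot: [-0.491, -3.102, 0.001]
ft_force: [-0.1, -0.3, -0.2]
opening: 1.0
gripper_force: 0.0
```

Request:
arm_command:
  moves:
    - [[0,0,0,0,0,0],[0,0,0,0,0,0],[0,0,0,0,0,0],[0,0,0,0,0,0],[0,0,0,0,0,0],[0,0,0,0,0,0],[0,0,0,0,0,0],[0,0,0,0,0,0]]
  jaw: 255

```text
t: 3.08
tcp_pos: [0.4338, 0.2911, 0.0348]
eef_rot: [0.492, 3.101, 0.003]
ft_force: [-2.2, -1.0, 4.3]
opening: 0.56
gripper_force: 62.2
```

Run:
```python
from h import *
s,q,M=tool();print(q,yawy(),s["ft_force"],s["torque"],s["opening"],s["gripper_force"])
```

```text
[0.43384826 0.29113069 0.03480955] 71.96147108881308 [-2.1667248  -0.96269074  4.29569688] [0.03741325 0.27100324 0.02461048] 0.5597121813476038 62.17824019233262
```

Request:
arm_command:
  moves:
    - [[0,0,0,0,0,5],[0,0,0,0,0,10],[0,0,0,0,0,15],[0,0,0,0,0,20],[0,0,0,0,0,25],[0,0,0,0,0,30],[0,0,0,0,0,35],[0,0,0,0,0,40],[0,0,0,0,0,45],[0,0,0,0,0,50],[0,0,0,0,0,55],[0,0,0,0,0,58],[0,0,0,0,0,58],[0,0,0,0,0,58],[0,0,0,0,0,58]]

```text
t: 4.95
tcp_pos: [0.4339, 0.2912, 0.0348]
eef_rot: [1.935, 2.474, 0.004]
ft_force: [-1.0, 0.2, 5.3]
opening: 0.563
gripper_force: 62.2
```

Run:
```python
from h import *
s,q,M=tool();print(q,yawy(),s["ft_force"],s["torque"],s["opening"],s["gripper_force"])
a=optics.camera("top");b=optics.camera("scene")
cv2.imwrite("pics/c2.png",np.hstack([crop(a,130,180,50,52,8),cv2.resize(crop(b,115,215,50,52,8),(400,416))]))
```

```text
[0.4339262  0.2911985  0.03484435] 13.9262285000511 [-1.0080785   0.21784887  5.30229631] [ 0.03737358  0.22125354 -0.29382533] 0.562759686709505 62.155440623487266
```

View pics/c2.png

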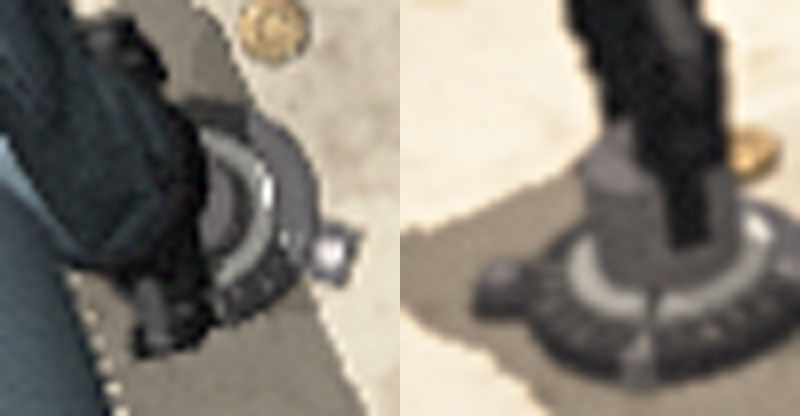

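The scene half shows the dark pointer at about (652,298) and the zero block at (637,365), so the pointer is close to zero. I'll measure how far off it is.

Run:
```python
from h import *
g=lambda x,y:(115+(x+.5)/8-.5,215+(y+.5)/8-.5)
C=p2w("scene",(115+193.5/6-.5,215+117.5/6-.5),.061)
a=lambda v:np.degrees(np.arctan2(v[1],v[0]))
print(C)
for C in(C,np.array([.4323,.2915,0])):
  for x in(648,652,656):
    P=p2w("scene",g(x,297),.0215);print("ptr",a(C-P),np.linalg.norm((C-P)[:2]))
  for y in(345,360):
    Z=p2w("scene",g(637,y),.014);print("zero",a(C-Z),np.linalg.norm((C-Z)[:2]))
im=optics.camera("scene")[215:267,115:165]
for d in(-5,0,5,10):
  print(d,[tuple(np.round((w2p("scene",[.4323-r*np.cos(np.radians(-15+d)),.2915-r*np.sin(np.radians(-15+d)),z])[0]-[114.5,214.5])*8)) for r,z in((.030,.0225),(.036,.0215),(.0425,.014),(.05,.015))])
```

```text
[0.43090391 0.29159424 0.061     ]
ptr 63.60857320055417 0.13445589027917138
ptr 63.71640448231872 0.1357735006871508
ptr 63.822161685750764 0.1370915777731177
zero 56.54181779943892 0.13662690448291803
zero 53.460529708868904 0.14038963614773897
ptr 63.06001548886533 0.13499822218026783
ptr 63.172716140585294 0.13631334904797915
ptr 63.28326157112577 0.13762898828161405
zero 56.03416681400608 0.1373233736848555
zero 52.982435259967495 0.1411500306845379
-5 [(np.float64(245.0), np.float64(300.0)), (np.float64(240.0), np.float64(313.0)), (np.float64(236.0), np.float64(343.0)), (np.float64(229.0), np.float64(354.0))]
0 [(np.float64(253.0), np.float64(300.0)), (np.float64(249.0), np.float64(313.0)), (np.float64(247.0), np.float64(343.0)), (np.float64(242.0), np.float64(354.0))]
5 [(np.float64(260.0), np.float64(300.0)), (np.float64(259.0), np.float64(313.0)), (np.float64(259.0), np.float64(343.0)), (np.float64(255.0), np.float64(354.0))]
10 [(np.float64(268.0), np.float64(299.0)), (np.float64(268.0), np.float64(312.0)), (np.float64(270.0), np.float64(342.0)), (np.float64(269.0), np.float64(353.0))]
```

Request:
arm_command:
  moves:
    - [[0,0,0,0,0,1],[0,0,0,0,0,1],[0,0,0,0,0,1]]

```text
t: 5.48
tcp_pos: [0.4339, 0.2912, 0.0348]
eef_rot: [1.956, 2.458, 0.004]
ft_force: [-2.3, 0.4, 4.8]
opening: 0.563
gripper_force: 62.2
```

Request:
arm_command:
  moves:
    - [[0,0,0,0,0,0],[0,0,0,0,0,0],[0,0,0,0,0,0],[0,0,0,0,0,0],[0,0,0,0,0,0],[0,0,0,0,0,0],[0,0,-0.02,0,0,0],[0,0,-0.06,0,0,0],[0,0,-0.11,0,0,0],[0,0,-0.16,0,0,0],[0,0,-0.17,0,0,0],[0,0,-0.17,0,0,0]]
  jaw: 0

```text
t: 6.98
tcp_pos: [0.4333, 0.2907, 0.2036]
eef_rot: [1.956, 2.458, 0.002]
ft_force: [0.0, -0.0, 0.4]
opening: 1.005
gripper_force: 0.0
```

Run:
```python
from h import *
s,q,M=tool();print(q,yawy(),s["opening"],s["t"]);print(to((.4498,-.3095,.2),14),to((.4498,-.3095,.062),14))
```

```text
[0.43330358 0.29069098 0.20359082] 12.964762475343017 1.0046441775147754 6.975
(array([-588.6, -118.6,    3.2]), array([ 0.1, -0. , -1. ])) (array([-588.7, -118.8,  141.2]), array([ 0.1, -0. , -1. ]))
```

Request:
arm_command:
  moves:
    - [[-0.05,-0.01,0,0,0,0],[-0.1,-0.02,0,0,0,0],[-0.15,-0.03,0,0,0,0],[-0.2,-0.04,0,0,0,0],[-0.25,-0.05,0,0,0,0],[-0.3,-0.06,0,0,0,0],[-0.35,-0.07,0,0,0,0],[-0.4,-0.08,0,0,0,0],[-0.45,-0.09,0,0,0,0],[-0.5,-0.1,0,0,0,0],[-0.55,-0.11,0,0,0,0],[-0.588,-0.1185,0,0,0,0],[-0.5885,-0.1185,0.003,0,0,0],[-0.5885,-0.1185,0.003,0,0,0],[-0.5885,-0.1185,0.003,0,0,0],[-0.5885,-0.1185,0.003,0,0,0]]

```text
t: 8.98
tcp_pos: [0.4495, -0.3085, 0.2003]
eef_rot: [-1.955, -2.459, -0.0]
ft_force: [-0.2, 0.0, -0.3]
opening: 0.999
gripper_force: 0.0
```

Run:
```python
from h import *
s,q,M=tool();print(q,yawy(),s["opening"],s["t"],np.degrees(s["joint_positions"]))
print(to((.4498,-.3095,.062),14))
a=optics.camera("top");b=optics.camera("scene")
cv2.imwrite("pics/c3.png",np.hstack([crop(a,130,180,50,52,8),crop(b,115,215,50,52,8)]))
```

```text
[ 0.44949466 -0.30854304  0.20026436] 13.043209406992798 0.9989627652275573 8.975 [-4.11386464e+01  1.87415177e+01 -4.13726676e+00  6.71397341e+01
  8.33266549e-03  3.58181435e+01]
(array([-1.000e+00,  1.000e-01,  1.383e+02]), array([-0., -0., -1.]))
```

View pics/c3.png

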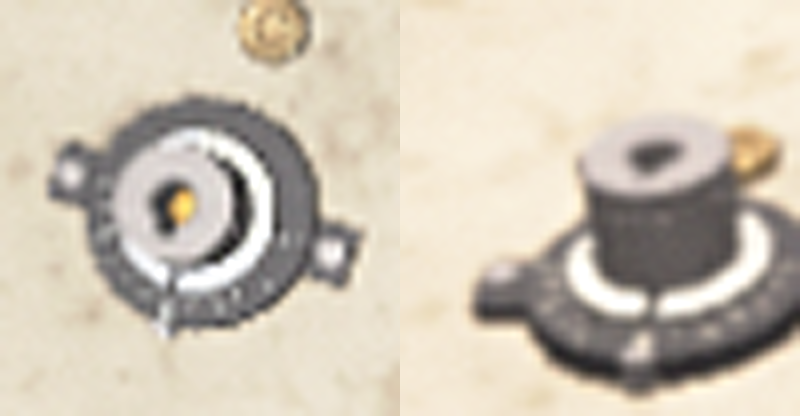

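Run:
```python
from h import *
T=np.radians(np.arange(-45,16,1.))
for n in("top","scene"):
  im=np.mean([optics.camera(n) for _ in range(3)],0).mean(2).astype(np.float32)
  for C in((.4327,.2911),(.4327,.2931),(.4327,.2891)) :
    def prof(rs,z):
      o=[]
      for r in rs:
        P=np.c_[C[0]-r*np.cos(T),C[1]-r*np.sin(T),0*T+z]; p=w2p(n,P).astype(np.float32)
        o.append(cv2.remap(im,p[:,:1],p[:,1:],cv2.INTER_CUBIC)[:,0])
      return np.mean(o,0)
    d=prof((.030,.032,.034),.022); b=prof((.046,.048,.05),.015)
    wd=np.clip(np.median(d)-d-15,0,None); wb=np.clip(b-np.percentile(b,70)-10,0,None)
    D=np.degrees(T); print(n,C,"ptr",D[d.argmin()],(D*wd).sum()/wd.sum(),"zero",D[b.argmax()],(D*wb).sum()/wb.sum())
```

```text
top (0.4327, 0.2911) ptr -17.0 -16.63038365783527 zero -17.0 -17.054679320426345
top (0.4327, 0.2931) ptr -13.0 -13.150078461460543 zero -14.999999999999998 -14.992556318343734
top (0.4327, 0.2891) ptr -20.0 -19.844815735359422 zero -19.0 -19.23484146295878
scene (0.4327, 0.2911) ptr -14.999999999999998 -15.07506680898377 zero -16.0 -17.063374624643476
scene (0.4327, 0.2931) ptr -12.000000000000002 -11.538951307650882 zero -14.0 -14.793475411063648
scene (0.4327, 0.2891) ptr -19.0 -18.695474471871844 zero -19.0 -19.401514858895755
```

The top half shows the pointer lined up with the zero tick, and both cameras put it within about 1.5°. Next I grip the shaft.

Request:
arm_command:
  moves:
    - [[-0.001,0,0.04,0,0,0],[-0.001,0,0.08,0,0,0],[-0.001,0,0.115,0,0,0],[-0.001,0,0.142,0,0,0],[-0.001,0,0.142,0,0,0],[-0.001,0,0.142,0,0,0]]

```text
t: 10.12
tcp_pos: [0.4502, -0.3111, 0.0593]
eef_rot: [1.956, 2.457, 0.0]
ft_force: [0.9, -0.0, 0.5]
opening: 1.001
gripper_force: 0.0
```

Request:
arm_command:
  moves:
    - [[0,0,0,0,0,0],[0,0,0,0,0,0],[0,0,0,0,0,0],[0,0,0,0,0,0],[0,0,0,0,0,0],[0,0,0,0,0,0],[0,0,0,0,0,0],[0,0,0,0,0,0],[0,0,0,0,0,0]]
  jaw: 255

```text
t: 11.25
tcp_pos: [0.4502, -0.3109, 0.0591]
eef_rot: [1.956, 2.457, 0.0]
ft_force: [-0.4, 1.1, 5.8]
opening: 0.37
gripper_force: 59.1
```

Request:
arm_command:
  moves:
    - [[0,0,-0.01,0,0,0],[0,0,-0.03,0,0,0],[0,0,-0.06,0,0,0],[0,0,-0.1,0,0,0],[0,0,-0.13,0,0,0],[0,0,-0.13,0,0,0]]

```text
t: 12.0
tcp_pos: [0.451, -0.3118, 0.1909]
eef_rot: [1.953, 2.454, -0.0]
ft_force: [-0.3, -0.3, -2.1]
opening: 0.366
gripper_force: 59.8
```

Run:
```python
from h import *
s,q,M=tool();print(q,yawy(),s["opening"],s["ft_force"],s["gripper_force"]);print(to((.4325,.2915,.187),20))
a=optics.camera("top");b=optics.camera("scene")
u,v=w2p("top",[.45,-.31,.16])[0].astype(int);U,V=w2p("scene",[.45,-.31,.16])[0].astype(int);print(u,v,U,V)
cv2.imwrite("pics/c4.png",np.hstack([crop(a,u-25,v-26,50,52,8),crop(b,U-25,V-26,50,52,8)]))
```

```text
[ 0.4510287  -0.31177589  0.19086887] 12.966768100596418 0.3662891581392951 [-0.30247286 -0.28187348 -2.14349484] 59.807801842689514
(array([592.1, 117.3,   1.8]), array([ 0.2,  0.2, -7. ]))
340 200 351 172
```

View pics/c4.png

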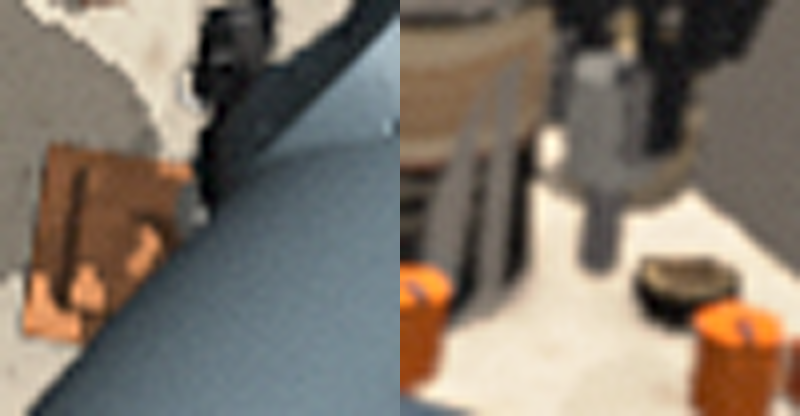

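The shaft has been lifted clean out of the stand and is gripped upright. I'm carrying it to just above the hub.

Request:
arm_command:
  moves:
    - [[0.05,0.01,0,0,0,-1],[0.1,0.02,0,0,0,-2],[0.15,0.03,0,0,0,-3],[0.2,0.04,0,0,0,-4],[0.25,0.05,0,0,0,-5],[0.3,0.06,0,0,0,-6],[0.35,0.07,0,0,0,-7],[0.4,0.08,0,0,0,-7],[0.45,0.09,0,0,0,-7],[0.5,0.1,0,0,0,-7],[0.55,0.11,0,0,0,-7],[0.591,0.118,0,0,0,-7],[0.591,0.118,0,0,0,-7],[0.591,0.118,0.05,0,0,-7],[0.591,0.118,0.055,0,0,-7],[0.591,0.118,0.055,0,0,-7],[0.591,0.118,0.055,0,0,-7]]

```text
t: 14.22
tcp_pos: [0.4333, 0.2919, 0.1349]
eef_rot: [1.803, 2.571, 0.004]
ft_force: [0.0, 0.4, -1.7]
opening: 0.365
gripper_force: 60.2
```

Run:
```python
from h import *
s,q,M=tool();print(q,yawy(),s["opening"],s["ft_force"],s["torque"]);print(to((.4342,.2903,.12),20))
b=optics.camera("scene")
U,V=w2p("scene",[.4335,.291,.09])[0].astype(int);print(U,V)
cv2.imwrite("pics/c5.png",crop(b,U-35,V-28,70,56,10))
```

```text
[0.43325592 0.29192677 0.13487219] 19.92270584299928 0.3649074734522953 [ 0.03795474  0.36850307 -1.74816831] [-0.01209119 -0.06558467 -0.03633413]
(array([-1.9,  0.3, 14.9]), array([ 0.1, -0. , -0.1]))
145 224
```

View pics/c5.png

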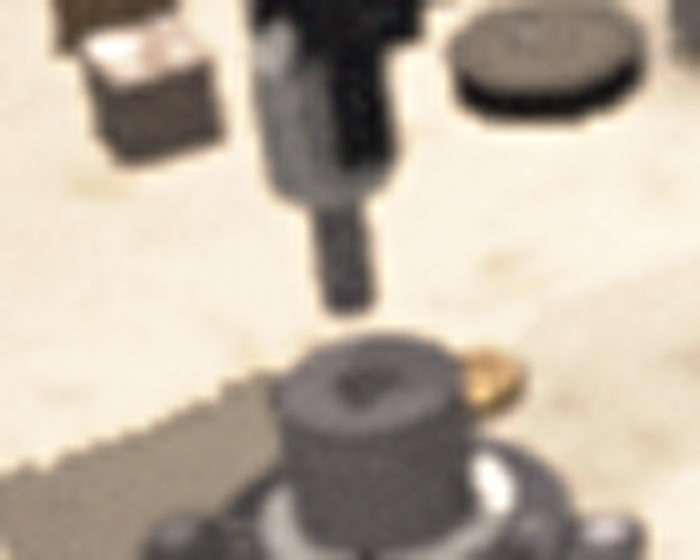

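The picture shows the stem's lower end at about (350,303) and the hub top's centre at about (371,384). I'll compare the two in world coordinates.

Run:
```python
from h import *
g=lambda x,y:(110+(x+.5)/10-.5,196+(y+.5)/10-.5)
print("hub",p2w("scene",g(371,384),.062), "edges",p2w("scene",g(278,384),.062),p2w("scene",g(464,384),.062))
for z in(.083,.085,.087):print(z,p2w("scene",g(350,303),z))
for d in((0,0),(.002,0),(0,.002)):
  print(d,[(np.round((w2p("scene",[.4333+d[0],.2919+d[1],z])[0]-[109.5,195.5])*10)) for z in (.085,.125)], np.round((w2p("scene",[.4333+d[0],.2919+d[1],.062])[0]-[109.5,195.5])*10))
```

```text
hub [0.43004676 0.29178053 0.062     ] edges [0.43670027 0.31590888 0.062     ] [0.42339362 0.26765474 0.062     ]
0.083 [0.4384782  0.29439369 0.083     ]
0.085 [0.43514468 0.29430012 0.085     ]
0.087 [0.43181116 0.29420655 0.087     ]
(0, 0) [array([360., 306.]), array([341., 177.])] [370. 378.]
(0.002, 0) [array([360., 302.]), array([341., 173.])] [370. 374.]
(0, 0.002) [array([352., 307.]), array([334., 178.])] [363. 379.]
```

Request:
arm_command:
  moves:
    - [[-0.0024,0.0003,0,0,0,0],[-0.0024,0.0003,0.008,0,0,0],[-0.0024,0.0003,0.016,0,0,0],[-0.0024,0.0003,0.02,0,0,0],[-0.0024,0.0003,0.022,0,0,0],[-0.0024,0.0003,0.024,0,0,0],[-0.0024,0.0003,0.026,0,0,0],[-0.0024,0.0003,0.026,0,0,0]]

```text
t: 15.28
tcp_pos: [0.4332, 0.2897, 0.1073]
eef_rot: [1.803, 2.573, 0.0]
ft_force: [-0.3, 0.4, -1.8]
opening: 0.368
gripper_force: 60.2
```

Request:
arm_command:
  moves:
    - [[0,0,0.001,0,0,0],[0,0,0.002,0,0,0],[0,0,0.003,0,0,0],[0,0,0.004,0,0,0],[0,0,0.004,0,0,0]]

```text
t: 15.9
tcp_pos: [0.4333, 0.2897, 0.1033]
eef_rot: [1.803, 2.573, 0.0]
ft_force: [0.6, 0.7, -2.0]
opening: 0.367
gripper_force: 60.2
```

Request:
arm_command:
  moves:
    - [[0,0,0.0015,0,0,0],[0,0,0.003,0,0,0],[0,0,0.0045,0,0,0],[0,0,0.006,0,0,0],[0,0,0.006,0,0,0]]

```text
t: 16.52
tcp_pos: [0.4333, 0.2897, 0.0972]
eef_rot: [1.803, 2.573, 0.0]
ft_force: [0.8, 1.0, -2.3]
opening: 0.367
gripper_force: 60.2
```

The key is past 6 mm with no resistance, so it is in the keyway. I keep going, down onto the ejector.

Request:
arm_command:
  moves:
    - [[0,0,0.002,0,0,0],[0,0,0.004,0,0,0],[0,0,0.006,0,0,0],[0,0,0.008,0,0,0],[0,0,0.01,0,0,0],[0,0,0.012,0,0,0],[0,0,0.014,0,0,0],[0,0,0.016,0,0,0],[0,0,0.016,0,0,0]]

```text
t: 17.65
tcp_pos: [0.4333, 0.2898, 0.0816]
eef_rot: [1.803, 2.573, 0.001]
ft_force: [0.0, 0.0, 2.4]
opening: 0.365
gripper_force: 60.4
```

Request:
arm_command:
  moves:
    - [[0,0,0.0015,0,0,0],[0,0,0.003,0,0,0],[0,0,0.0045,0,0,0],[0,0,0.006,0,0,0],[0,0,0.0075,0,0,0],[0,0,0.0075,0,0,0]]

```text
t: 18.4
tcp_pos: [0.4333, 0.2897, 0.0738]
eef_rot: [1.803, 2.573, 0.0]
ft_force: [-1.7, 0.4, 5.1]
opening: 0.363
gripper_force: 60.7
```

Request:
arm_command:
  moves:
    - [[0,0,0.001,0,0,0],[0,0,0.002,0,0,0],[0,0,0.002,0,0,0]]

```text
t: 18.77
tcp_pos: [0.4333, 0.2897, 0.0719]
eef_rot: [1.803, 2.573, 0.001]
ft_force: [-1.0, -0.4, 6.0]
opening: 0.366
gripper_force: 60.8
```

Request:
arm_command:
  moves:
    - [[0,0,0.0007,0,0,0],[0,0,0.0015,0,0,0],[0,0,0.0015,0,0,0]]

```text
t: 19.15
tcp_pos: [0.4333, 0.2898, 0.0711]
eef_rot: [1.803, 2.573, 0.001]
ft_force: [-2.4, -1.5, 10.7]
opening: 0.364
gripper_force: 61.5
```

Request:
arm_command:
  moves:
    - [[0,0,0.0005,0,0,0],[0,0,0.001,0,0,0],[0,0,0.001,0,0,0],[0,0,0.001,0,0,0],[0,0,0.001,0,0,0]]

```text
t: 19.77
tcp_pos: [0.4333, 0.2898, 0.0711]
eef_rot: [1.802, 2.572, 0.002]
ft_force: [-4.8, -2.7, 16.5]
opening: 0.37
gripper_force: 62.3
```

Run:
```python
from h import *
s,q,M=tool();print(q,yawy(),s["ft_force"],s["torque"])
b=optics.camera("scene")
cv2.imwrite("pics/c6.png",crop(b,110,196,70,60,10))
```

```text
[0.43333168 0.28979953 0.07105357] 19.96907848300345 [-4.84317683 -2.68796879 16.50743324] [-0.53474242  1.08071795 -0.00677325]
```

View pics/c6.png

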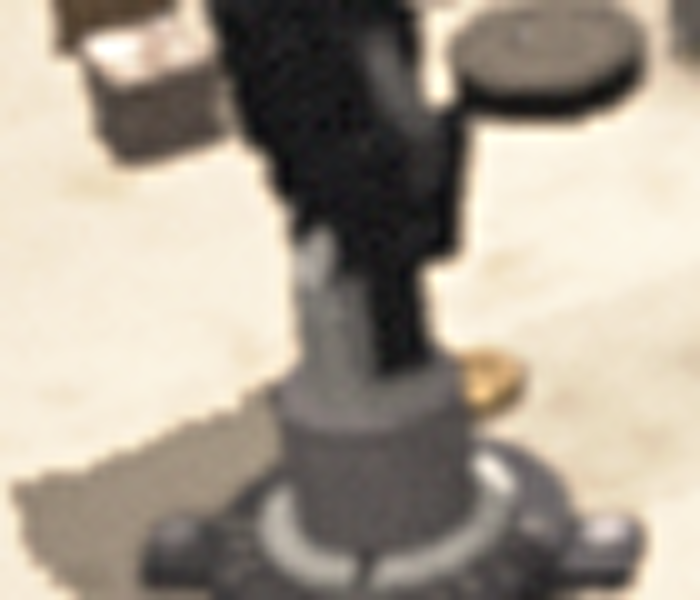

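The head's underside now sits on the hub face with no gap. The TCP stopped at 0.0711 m while the force rose to 16.5 N. The pointer at (363,570) is at the same image column as before, so the dial is still at zero.

```bash
python3 -c "
from plant import job
print(job.sign_off())"
```

```text
the job is handed in; nothing more can be done
None
```

The job is handed in with the dial within about 1.5° of zero and the keyed shaft seated in the hub, shoulder down, held gripped and pressed home at about 16 N; sign-off returned no verdict.

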